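# Empty the slide-lid fixings box into the stores crates

## Robot

A 6-joint arm with a two-finger parallel gripper is mounted at the origin on the work surface. World frame = base frame: x ahead of the robot, y to its left, z up, the work surface at z = 0. Lengths are in mm, angles in rad, forces in N, time in s.
With the tool pointing down it reaches from about 350 to 925 mm from the base axis. Payload 6.4 kg.
Tool frame: the origin (TCP) lies at the very end of the fingers, on their centre line; the grasp point (between the pads) lies 19 mm behind it (tcp_to_grasp is the distance from the TCP to the grasp point, in mm); z points along the fingers, y is the direction in which the jaws open and shut (so a half turn about z gives the same grasp; the last joint's range is limited). The gripper opens to 94 mm and grips with 3 to 60 N. Pads are 16 mm wide; open, the fingers measure 119 mm over their backs; the gripper's body (75 mm by 177 mm) begins 78 mm behind the grasp point.
Start: joints at [-1.383, 0.245, 1.558, -0, 1.339, -0.174], TCP at [230.078, -607.929, 205.455] pointing down, gripper open.
Joint ranges: [-3.13, 3.13], [-1.02, 2.26], [0.13, 2.54], [-0.95, 4.09], [0.21, 2.88], [-2.74, 2.74]. Speed limits (rad/s): [2.57, 2.57, 3.14, 3.14, 3.14, 3.14].

## Interface

Orientations are given as a 3x3 rotation matrix whose columns are the frame's x, y, z axes.
In Python, from bench import * gives the robot as it stands. The module is installed in compiled form; this text tells all that it offers.
- The arm moves only by the tool step_arm, never from a script. Its argument "increments" is one flat list of numbers, 7 for each row, row after row: the shift along the tool's x, y, z in cm, then the turn, a rotation vector about the tool's x, y, z in rad, then the opening, from 0 (shut) to 1 (fully open). In form: [x, y, z, rx, ry, rz, grip, x, y, z, rx, ry, rz, grip, ...]. A call has exactly 5 rows; each row shifts and turns the commanded pose from where the row before left it, along the tool's axes as they then stand; what a row does not reach is not made up. A row lasts 1/8 s, in which the tool goes at most 62.5 mm and 10.7 degrees, less where a joint would pass 70% of its speed; a pose out of reach is approached as far as the arm can. A call with a gripper value outside its range is refused whole. The fingers move at their own pace and stop on an object; "newtons" is the grip in N (left out, the last holds). Time passes only in rows, so rows that do not move let the fingers close, or fill a call up. It gives the time, the measured TCP pose, the force and the opening at its end, in the units of the state.
- sense(): the state, without advancing time (a new reading comes with each control period).
- snapshot(name): name is "scene" or "top"; returns a dict with "img" (400x640x3 uint8, red, green, blue), "vfov" (degrees; the focal length in pixels is half the picture's height over the tangent of half this angle, whatever the lens; pixels are square), "cx", "cy" (the principal point, pixels), "distortion" ([k1, k2, p1, p2, k3] as OpenCV has them; the pictures are not rectified), "R" (3x3) and "t" (3): a world point X has camera coordinates R X + t. Camera axes: x right, y down, z forward; pixel columns grow to the right and rows downward; lengths in mm; the calibration is good to about 2 mm. A picture is of the moment at which its call begins. There is no depth.
- hand_in(): hands the job in, once; it reports no verdict.
The state is a dict: "time": time; "joint_pos": joint angles; "joint_vel": joint speeds; "tau": joint torques, N m; "eef_pos": TCP position; "tool_rot": TCP orientation; "force": force on the tool from outside, world axes, zero at the start; "torque": the same for the moment, N m; "opening": opening from 0.0 (shut) to 1.0 (fully open).
Only numpy, scipy, OpenCV 4.12 (cv2) and the standard library are available. Lean on these libraries where they do the work, as an engineer would, in place of code of your own. Each camera call takes 0.05 s, during which the arm holds its last target. There are 200 camera calls.

## Task

Lift the handle end of the wooden box's lid over its stop lip, slide the lid out along its grooves until it is clear, and lay it flat, handle up, in the middle of the green mat. Then take everything out of the box: the steel bolts go in the blue crate and the brass coupling nuts in the yellow crate, lying inside. Leave the jars, can and tools where they are and the crates upright.

Things in the scene. Friction and masses are not known exactly. Their poses are not given: they have to be found in the camera images.
- box: wooden slide-lid box fixed to the bench, 242 (its x) by 224 (its y) by 70 mm high. Origin: centre of its underside, z up. Inside 202 by 204 mm, floor 6 mm above the bench. The lid lies on ledges 50 mm up along the sides and leaves towards the box's own +y (to the left seen from the robot). Contents lie in up to two rows of three, long side along the box's x, 52 mm apart in y, the middle ones at y = +8.
- box_rails (a point): front end of the two dark rails that cover the lid's side edges, from the box's back end (y = -112 mm) to y = +30 mm (this point, midway between them, axes as the box's). The lid has 8 mm of free height under them and 2.5 mm at each side; nothing is above it beyond y = +30. After about 135 mm of slide its back edge is out from under the rails and it lifts away.
- box_lip (a point): stop lip across the box's front end, y = +102 to +112 mm; this point: middle of its top, 55 mm above the bench, axes as the box's. It stands 5 mm above the ledges and blocks the lid: raise the lid's handle end 6 to 7 mm (the whole lid level, or tilted up about its back edge by 0.045 rad) and keep it over the lip while it slides.
- lid_center (a point): the box's loose lid: pale wooden board 220 (x) by 200 (y) by 6 mm with a grip bar on it, 300 g give or take 30 percent. Point: centre of the board, half-way up its thickness; z up; closed, it lies at the box's x = 0, y = 0, 53 mm up, with its axes along the box's.
- lid_handle (a point): dark wooden grip bar on top of the lid, near its +y end: 70 mm along the lid's x, 16 mm thick along the lid's y, 32 mm high. Point: centre of the bar, 75 mm along the lid's y from the board's centre and 16 mm above the board's top (19 mm above the lid_center point); axes as the lid's.
- mat: green mat fixed on the bench, 240 (x) by 230 (y) by 3 mm, where the lid is to lie; clear bench around it. Origin: centre of its underside.
- bolt0_c (a point): square-headed steel bolt 0 (may be absent), grey, 96 mm long: a 28 mm square head 12 mm thick at its -x end, a 28 mm square nut 14 mm thick near its +x end, and between them 62 mm of bare round shank, 16 mm in diameter; 180 g. It rests on head and nut with the shank level. Point: on the shank's axis, 5 mm from the middle of the bare shank towards the nut, 14 mm up; x runs along the bolt.
- bolt1_c (a point): square-headed steel bolt 1 (may be absent), grey, 96 mm long: a 28 mm square head 12 mm thick at its -x end, a 28 mm square nut 14 mm thick near its +x end, and between them 62 mm of bare round shank, 16 mm in diameter; 180 g. It rests on head and nut with the shank level. Point: on the shank's axis, 5 mm from the middle of the bare shank towards the nut, 14 mm up; x runs along the bolt.
- bolt2_c (a point): square-headed steel bolt 2 (may be absent), grey, 96 mm long: a 28 mm square head 12 mm thick at its -x end, a 28 mm square nut 14 mm thick near its +x end, and between them 62 mm of bare round shank, 16 mm in diameter; 180 g. It rests on head and nut with the shank level. Point: on the shank's axis, 5 mm from the middle of the bare shank towards the nut, 14 mm up; x runs along the bolt.
- nut0_c (a point): brass long coupling nut 0 (may be absent): a yellow hexagonal bar 90 mm long, 24 mm across flats; 200 g. Point: its centre, 12 mm above what it lies on; x runs along it.
- nut1_c (a point): brass long coupling nut 1 (may be absent): a yellow hexagonal bar 90 mm long, 24 mm across flats; 200 g. Point: its centre, 12 mm above what it lies on; x runs along it.
- nut2_c (a point): brass long coupling nut 2 (may be absent): a yellow hexagonal bar 90 mm long, 24 mm across flats; 200 g. Point: its centre, 12 mm above what it lies on; x runs along it.
- crate_blue: loose open wooden crate painted blue, outside 124 (x) by 150 (y) by 45 mm high, walls and floor 5 mm, 600 g. Origin: centre of its underside, z up.
- crate_yellow: loose open wooden crate painted yellow, outside 124 (x) by 150 (y) by 45 mm high, walls and floor 5 mm, 600 g. Origin: centre of its underside, z up.
- jar_a: jar of fixings with a blue cap, 72 mm across, 120 mm high; a bystander, to be left alone. Origin: on its underside.
- jar_b: amber jar with an orange cap, 64 mm across, 100 mm high; a bystander, to be left alone. Origin: on its underside.
- can_red: red can, 80 mm across, 110 mm high; a bystander, to be left alone. Origin: on its underside.
- jar_c: low jar with a green cap, 56 mm across, 50 mm high; a bystander, to be left alone. Origin: on its underside.
- driver: screwdriver lying on the bench; a bystander, to be left alone. Origin: on its underside.
- hammer: hammer lying on the bench; a bystander, to be left alone. Origin: on its underside.
- wrench: wrench lying on the bench; a bystander, to be left alone. Origin: on its underside.
Not all that is in view belongs to the job. There is more than one size of the crate_yellow; the one meant has the size given above.

How it is judged (in metres and radians):
On the way, in this order (a step that is already met when the one before it is completed fails the run):
1. the lid, over the lip, has slid at least 60 mm out along its grooves, still in them (y of lid_center in the frame of box between 0.06 and 0.125 m and z of lid_center in the frame of box below 0.068 m), for 0.05 s.
2. the lid lies flat on the mat, handle up, let go (horizontal distance between lid_center and mat below 0.045 m and angle between lid_center's own z axis and vertical below 0.06 rad and height (world z) of lid_center below 0.015 m and contact force between the fingers and lid below 0.1 N), for 0.3 s.
At the end, for the whole second after the job is handed in: The lid lies flat, handle up, on the mat, its centre within 45 mm of the mat's centre, let go; every bolt present lies inside the blue crate and every coupling nut inside the yellow one, its centre between the walls and at most 50 mm above the crate's underside; both crates stand upright (all of step 2 and x of bolt0_c in the frame of crate_blue between -0.05 and 0.05 m and y of bolt0_c in the frame of crate_blue between -0.068 and 0.068 m and z of bolt0_c in the frame of crate_blue between 0.005 and 0.05 m and x of bolt1_c in the frame of crate_blue between -0.05 and 0.05 m and y of bolt1_c in the frame of crate_blue between -0.068 and 0.068 m and z of bolt1_c in the frame of crate_blue between 0.005 and 0.05 m and x of bolt2_c in the frame of crate_blue between -0.05 and 0.05 m and y of bolt2_c in the frame of crate_blue between -0.068 and 0.068 m and z of bolt2_c in the frame of crate_blue between 0.005 and 0.05 m and x of nut0_c in the frame of crate_yellow between -0.05 and 0.05 m and y of nut0_c in the frame of crate_yellow between -0.068 and 0.068 m and z of nut0_c in the frame of crate_yellow between 0.005 and 0.05 m and x of nut1_c in the frame of crate_yellow between -0.05 and 0.05 m and y of nut1_c in the frame of crate_yellow between -0.068 and 0.068 m and z of nut1_c in the frame of crate_yellow between 0.005 and 0.05 m and x of nut2_c in the frame of crate_yellow between -0.05 and 0.05 m and y of nut2_c in the frame of crate_yellow between -0.068 and 0.068 m and z of nut2_c in the frame of crate_yellow between 0.005 and 0.05 m and angle between each of crate_blue, crate_yellow's own z axis and vertical below 0.1 rad); the robot touches nothing.
It fails at once if a jar, the can or a tool is shifted more than 40 mm (distance of any of jar_a, jar_b, can_red, jar_c, driver, hammer, wrench from where it was at the start of the episode above 0.04 m).
Of bolt0, bolt1, bolt2, nut0, nut1, nut2 only 4 to 6 are there at a start; the rules pass over those that are not, and their reading is None.
At some moment in a run one of crate_blue, crate_yellow may be knocked a few centimetres aside while the robot is not near it.
Once in a run the grip may slacken for a moment while it holds something.
It also fails if it takes over 208 s, if anything falls off the work surface, if the arm or the gripper's body presses on something with over 40 N, if the wrist force passes 120 N, or if a joint passes its speed limit or range.

## Working session

There is one attempt and no reset: what is moved stays moved. The work goes in short steps, Python scripts to look and compute and a tool call to move; the robot and the scene stay as the last step left them, time stands still between calls to the robot, and variables do not carry over. Pictures are saved under pics/ and viewed, about 12 in all and at most 16, crops included, and the job is handed in when it is done.

Besides the shell and the picture viewer there is one more tool, called after ">>>" as a command line: name --argument value ..., lists and objects as JSON in quotes. step_arm: Moves the arm, as the interface text tells. Its arguments: {"type":"object","properties":{"increments":{"type":"array","items":{"type":"number"}},"newtons":{"type":"number"}},"required":["increments"]}

```bash
mkdir -p pics; cat > h.py <<'E'
import numpy as np, cv2
from bench import *
def cam(n):
    s=snapshot(n); f=200/np.tan(np.radians(s["vfov"])/2)
    s["K"]=np.array([[f,0,s["cx"]],[0,f,s["cy"]],[0,0,1]]); s["R"]=np.array(s["R"]); s["t"]=np.array(s["t"]); s["D"]=np.array(s["distortion"],float); return s
def px2w(s,uv,z):
    p=cv2.undistortPoints(np.array(uv,float).reshape(-1,1,2),s["K"],s["D"]).reshape(-1,2)
    z=np.broadcast_to(z,len(p)); c=-s["R"].T@s["t"]; o=[]
    for q,zz in zip(p,z):
        d=s["R"].T@np.array([q[0],q[1],1]); o.append(c+d*(zz-c[2])/d[2])
    return np.array(o)
def w2px(s,X):
    return cv2.projectPoints(np.array(X,float).reshape(-1,1,3),cv2.Rodrigues(s["R"])[0],s["t"],s["K"],s["D"])[0].reshape(-1,2)
def save(s,name,crop=None,k=1):
    im=s["img"][:,:,::-1]
    if crop: x0,y0,x1,y1=crop; im=im[y0:y1,x0:x1]
    cv2.imwrite("pics/"+name+".png",cv2.resize(im,None,fx=k,fy=k,interpolation=cv2.INTER_CUBIC))
E
python3 - <<'E'
from h import *
for n in("top","scene"):
    s=cam(n); save(s,n+"0",k=1.25); print(n,-s["R"].T@s["t"],s["R"].round(3).tolist(),s["vfov"],s["D"])
q=sense();print(q)
E
```

```text
top [ 463.17170555 -110.52767065 1183.2012543 ] [[-0.013, -1.0, -0.029], [-0.998, 0.014, -0.065], [0.066, 0.028, -0.997]] 52.87401297119923 [-0.04391397  0.          0.          0.          0.        ]
scene [1275.04870338 -743.19840494 1215.07407289] [[0.651, 0.759, 0.017], [0.581, -0.484, -0.654], [-0.488, 0.436, -0.756]] 44.553779976719035 [-0.09713638  0.          0.          0.          0.        ]
{'time': 0.1, 'joint_pos': array([-1.38307436e+00,  2.45767876e-01,  1.55883566e+00, -1.50110971e-05,
        1.33873573e+00, -1.74121367e-01]), 'joint_vel': array([-0.00033143, -0.00174565, -0.00296337,  0.00043793,  0.00184257,
       -0.00055561]), 'tau': array([-4.19963826e-04, -4.16911805e+01, -3.15526557e+01,  6.86666113e-02,
        3.09889961e-02, -5.30941895e-05]), 'eef_pos': array([ 229.98738348, -607.38510166,  204.47079502]), 'tool_rot': array([[ 9.35244699e-01,  3.54001748e-01, -3.40307231e-04],
       [ 3.54001794e-01, -9.35243174e-01,  1.71320131e-03],
       [ 2.88206244e-04, -1.72273182e-03, -9.99998475e-01]]), 'force': array([-0.33247266, -0.06538455, -0.92496225]), 'torque': array([-0.06473637, -0.03235153, -0.03297807]), 'opening': 0.9997883914378861}
```

View pics/top0.png

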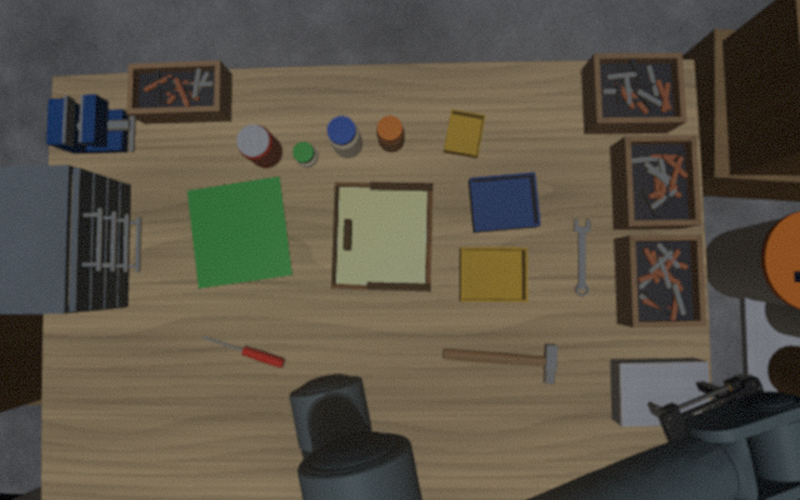

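View pics/scene0.png

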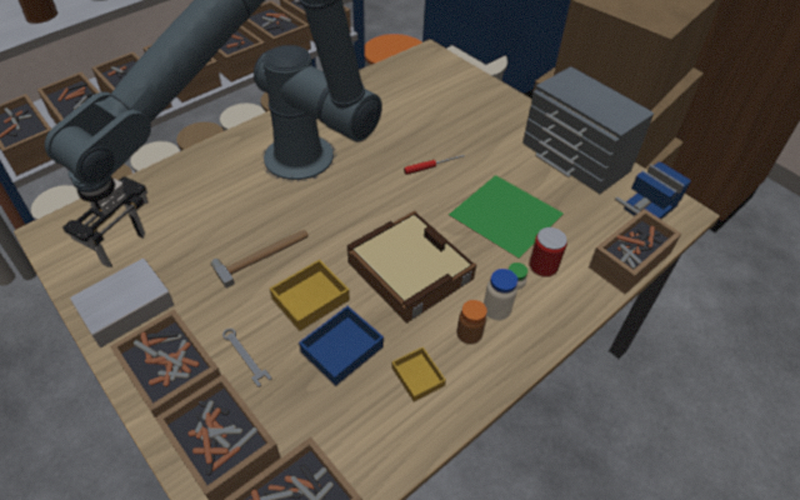

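Candidates: yellow crates at top0 px (492,274), large, and (464,134), small; the large one should match 124x150. There is only one blue crate (504,202); the blue items at left are a vice. The lid handle is the dark bar at (348,234). I'll check these in a close crop.

```bash
python3 - <<'E'
from h import *
s=cam("top"); save(s,"c1",(250,80,450,250),4)
E
```

```text
(no output)
```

View pics/c1.png

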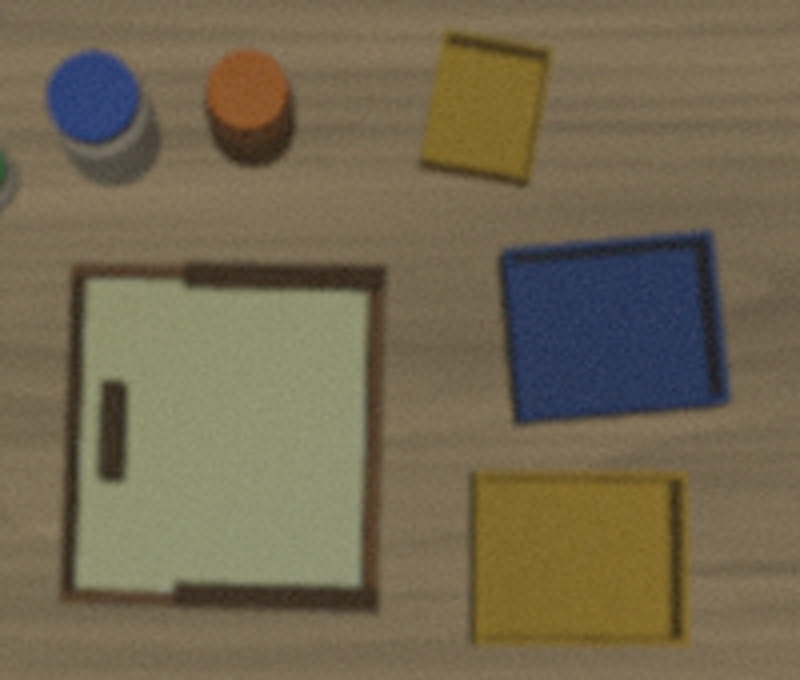

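The crop shows the box rails' outer corners at (385,266) and (376,608). The handle is at (112,430), the blue rim at (502,252)-(728,402) and the large yellow rim at (474,472)-(686,642). Computing poses.

```bash
python3 - <<'E'
from h import *
s=cam("top")
C=lambda l:[(x/4+250-.4,y/4+80-.4) for x,y in l]
def rep(n,uv,z):
    P=px2w(s,uv,z); e=[np.linalg.norm(P[i]-P[(i+1)%4])for i in range(4)]
    # dir of box's y (image left) : from edges 1->0 , 2->3
    d=(P[0]-P[1])+(P[3]-P[2]); print(n,P.mean(0).round(1),"edges",np.round(e,1),"yaw",round(np.arctan2(-d[0],d[1]),4)); 
rep("blue",C([(501,251),(711,234),(728,403),(517,422)]),45)
rep("yel",C([(473,471),(688,471),(687,644),(473,644)]),45)
rep("lidtop",C([(84,277),(371,289),(363,591),(75,592)]),56)
rep("mat",[(x/1.25,y/1.25) for x,y in[(188,192),(279,177),(291,275),(199,288)]],3)
rep("railsR",C([(186,264),(385,265),(377,609),(175,605)]),70)
rep("boxL",C([(72,265),(385,265),(377,609),(62,601)]),[55,70,70,55])
rep("handle",C([(99,380),(126,380),(125,481),(98,481)]),88)
rep("small",C([(446,32),(549,46),(527,184),(421,165)]),30)
E
```

```text
blue [ 634.4 -317.4   45. ] edges [150.2 121.6 149.9 123. ] yaw 0.0707
yel [ 471.5 -289.2   45. ] edges [151.6 121.6 149.9 121.8] yaw -0.0138
lidtop [559.8 -38.9  56. ] edges [204.  212.9 202.  223.4] yaw -0.0345
mat [577.1 306.3   3. ] edges [225.5 236.9 224.  233.8] yaw 0.1344
railsR [559.2 -80.   70. ] edges [139.3 239.5 139.5 238.4] yaw -0.0274
boxL [561.  -39.   62.5] edges [222.6 239.5 221.1 238.6] yaw -0.0335
handle [562.2  35.2  88. ] edges [18.6 69.5 18.6 69.6] yaw -0.0153
small [ 800.3 -231.4   30. ] edges [ 75.9 104.   78.1 100.9] yaw -0.1786
```

```bash
cat >> h.py <<'E'
def rot(yaw): 
    c,s=np.cos(yaw),np.sin(yaw); return np.array([[c,s,0],[s,-c,0],[0,0,-1.]])
def st():
    q=sense(); R=np.array(q["tool_rot"]); print("t",round(q["time"],2),"tcp",np.round(q["eef_pos"],1),"yaw",round(np.arctan2(R[1,0],R[0,0]),4),"tilt",R[:2,2].round(4),"F",np.round(q["force"],1),"open",round(q["opening"]*94,1),"q",np.round(q["joint_pos"],2)); return q
def plan(wps,d=50):
    "wps: (x,y,z,yaw) world; print equal rows in tool axes, cm: n x [dx dy dz rx ry rz]"
    q=st(); p=np.array(q["eef_pos"]); R=np.array(q["tool_rot"])
    for w in wps:
        rv=cv2.Rodrigues(R.T@rot(w[3]))[0].ravel(); dp=np.array(w[:3])-p
        nr=int(np.ceil(np.linalg.norm(rv)/.17)) if np.linalg.norm(rv)>.005 else 0
        if nr: print(nr,"x turn",np.round(rv/nr,3))
        R=rot(w[3]); n=max(1,int(np.ceil(np.linalg.norm(dp)/d))); print(n,"x shift",np.round(R.T@dp/n/10,3)); p=np.array(w[:3],float)
E
python3 -c "
from h import *
plan([(562.5,35.6,150,-.03),(562.5,35.6,60,-.03)])"
```

```text
t 0.2 tcp [ 230.  -607.6  204.8] yaw 0.3618 tilt [-0.0002  0.0011] F [ 0.2 -0.3  0.3] open 94.0 q [-1.38  0.25  1.56  0.    1.34 -0.17]
3 x turn [-0.     0.     0.131]
15 x shift [ 2.087 -4.352  0.365]
2 x shift [0.  0.  4.5]
```

>>> step_arm --increments '[0,0,0,0,0,0.131,0.5,0,0,0,0,0,0.131,0.5,0,0,0,0,0,0.131,0.5,2.09,-4.35,0.365,0,0,0,0.5,2.09,-4.35,0.365,0,0,0,0.5]'

```text
time: 0.82
eef_pos: [274.7, -521.3, 197.7]
tool_rot: [[0.999, -0.032, 0.0], [-0.032, -0.999, 0.0], [-0.0, -0.0, -1.0]]
force: [-0.2, -0.8, 0.2]
opening: 0.519
```

>>> step_arm --increments '[2.09,-4.35,0.365,0,0,0,0.5,2.09,-4.35,0.365,0,0,0,0.5,2.09,-4.35,0.365,0,0,0,0.5,2.09,-4.35,0.365,0,0,0,0.5,2.09,-4.35,0.365,0,0,0,0.5]'

```text
time: 1.45
eef_pos: [386.3, -306.6, 179.8]
tool_rot: [[1.0, -0.031, 0.0], [-0.031, -1.0, -0.0], [0.0, 0.0, -1.0]]
force: [0.4, -0.3, 0.6]
opening: 0.503
```

>>> step_arm --increments '[2.09,-4.35,0.365,0,0,0,0.5,2.09,-4.35,0.365,0,0,0,0.5,2.09,-4.35,0.365,0,0,0,0.5,2.09,-4.35,0.365,0,0,0,0.5,2.09,-4.35,0.365,0,0,0,0.5]'

```text
time: 2.08
eef_pos: [497.5, -92.5, 161.6]
tool_rot: [[1.0, -0.031, 0.0], [-0.031, -1.0, -0.0], [0.0, 0.0, -1.0]]
force: [-0.0, -0.6, 0.3]
opening: 0.501
```

>>> step_arm --increments '[2.09,-4.35,0.365,0,0,0,0.5,2.09,-4.35,0.365,0,0,0,0.5,2.09,-4.35,0.365,0,0,0,0.5,0,0,0,0,0,0,0.5,0,0,0,0,0,0,0.5]'

```text
time: 2.7
eef_pos: [563.4, 34.2, 150.5]
tool_rot: [[1.0, -0.031, -0.001], [-0.031, -1.0, -0.0], [-0.001, 0.0, -1.0]]
force: [-1.1, -1.2, 0.4]
opening: 0.502
```

```bash
python3 -c "
from h import *
plan([(562.5,35.6,60,-.03)],30)"
```

```text
t 2.7 tcp [563.4  34.2 150.5] yaw -0.0311 tilt [-0.0006 -0.0003] F [-1.1 -1.2  0.4] open 47.2 q [-0.14  0.1   1.82 -0.    1.21  1.46]
4 x shift [-0.025 -0.034  2.262]
```

>>> step_arm --increments '[-0.02,-0.035,2.26,0,0,0,0.5,-0.02,-0.035,2.26,0,0,0,0.5,-0.02,-0.035,2.26,0,0,0,0.5,-0.02,-0.035,2.26,0,0,0,0.5,0,0,0,0,0,0,0.5]' --newtons 50

```text
time: 3.32
eef_pos: [561.1, 34.8, 58.7]
tool_rot: [[0.999, -0.033, -0.004], [-0.033, -0.999, 0.0], [-0.004, -0.0, -1.0]]
force: [-0.1, 0.2, 0.4]
opening: 0.503
```

>>> step_arm --increments '[0,0,0,0,0,0,0,0,0,0,0,0,0,0,0,0,0,0,0,0,0,0,0,0,0,0,0,0,0,0,0,0,0,0,0]'

```text
time: 3.95
eef_pos: [563.5, 35.9, 61.0]
tool_rot: [[1.0, -0.032, 0.001], [-0.032, -1.0, 0.0], [0.001, -0.0, -1.0]]
force: [-1.3, 0.9, 3.6]
opening: 0.164
```

```bash
python3 -c "
from h import *
plan([(562.5,35.6,60,-.03)],30); s=cam('scene'); save(s,'g1',(260,150,420,270),5)"
```

```text
t 3.95 tcp [563.5  35.9  61. ] yaw -0.0316 tilt [0.0009 0.0001] F [-1.3  0.9  3.6] open 15.4 q [-0.14  0.22  1.87  0.    1.05  1.47]
1 x shift [-0.097  0.037  0.102]
```

View pics/g1.png

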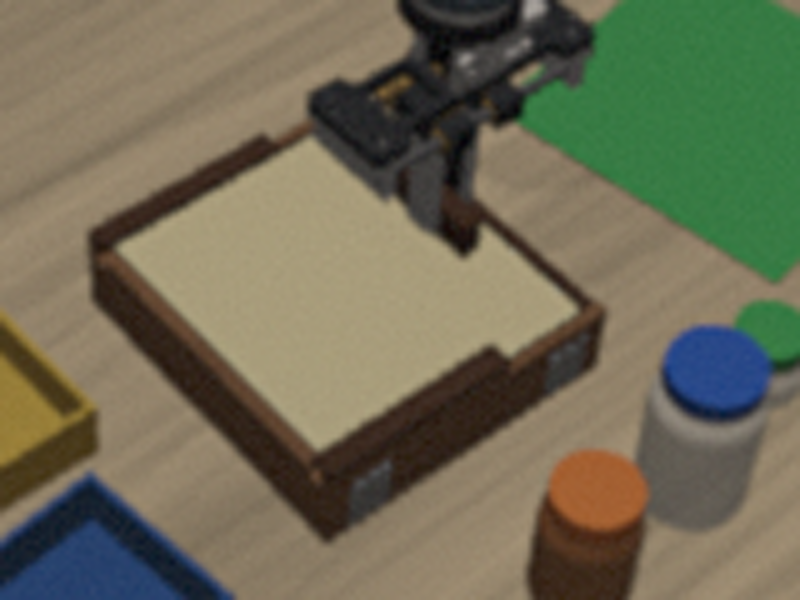

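The handle is gripped between the fingers near (445,190), opening 15.4 mm. Lifting 6.5 mm.

>>> step_arm --increments '[0,0,-0.3,0,0,0,0,0,0,-0.35,0,0,0,0,0,0,0,0,0,0,0,0,0,0,0,0,0,0,0,0,0,0,0,0,0]'

```text
time: 4.62
eef_pos: [562.8, 35.9, 66.6]
tool_rot: [[1.0, -0.031, -0.0], [-0.031, -1.0, 0.0], [-0.0, -0.0, -1.0]]
force: [0.2, 0.6, -3.2]
opening: 0.165
```

```bash
python3 -c "
from h import *
q=st(); print(q['torque']); s=cam('scene'); save(s,'g2',(260,150,420,270),5)"
```

```text
t 4.62 tcp [562.8  35.9  66.6] yaw -0.0312 tilt [-0.0005  0.0001] F [ 0.2  0.6 -3.2] open 15.5 q [-0.14  0.22  1.87  0.    1.06  1.46]
[ 0.23790338 -0.01339703  0.02694702]
```

View pics/g2.png

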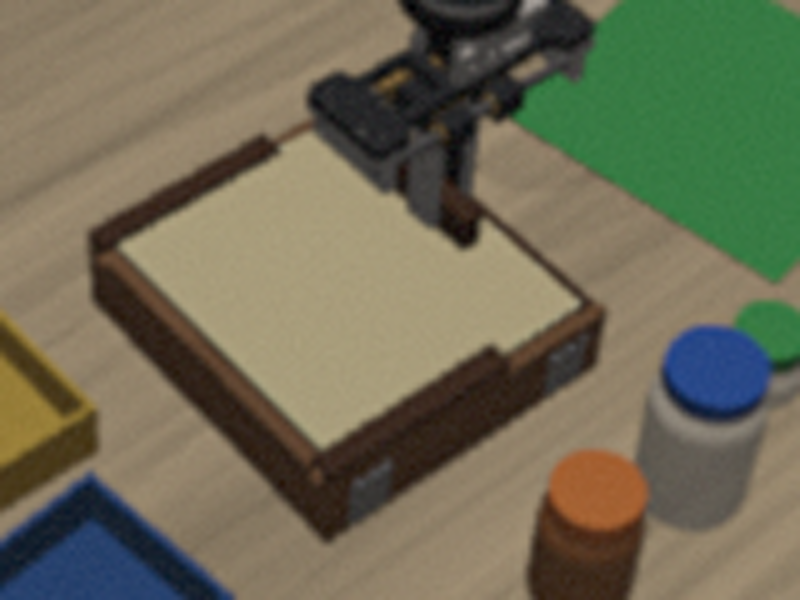

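The lid is fully held: 3.2 N lifted, and the gap shows at (285,150). Starting the slide.

>>> step_arm --increments '[0,-0.3,-0.07,0,0,0,0,0,-1.0,0,0,0,0,0,0,-1.2,0,0,0,0,0,0,-1.2,0,0,0,0,0,0,0,0,0,0,0,0]'

```text
time: 5.3
eef_pos: [564.1, 74.0, 67.4]
tool_rot: [[1.0, -0.029, -0.0], [-0.029, -1.0, 0.0], [-0.0, -0.0, -1.0]]
force: [-0.1, -0.8, -3.2]
opening: 0.169
```

```bash
python3 -c "
from h import *
q=st(); print(q['torque'])"
```

```text
t 5.3 tcp [564.1  74.   67.4] yaw -0.0294 tilt [-0.0001  0.    ] F [-0.1 -0.8 -3.2] open 15.9 q [-0.07  0.22  1.86  0.    1.06  1.53]
[ 0.26004894 -0.02282337 -0.04437953]
```

>>> step_arm --increments '[0,-1.2,0,0,0,0,0,0,-1.2,0,0,0,0,0,0,-1.2,0,0,0,0,0,0,-1.2,0,0,0,0,0,0,-0.5,0,0,0,0,0]'

```text
time: 5.92
eef_pos: [565.8, 126.8, 67.5]
tool_rot: [[1.0, -0.03, -0.0], [-0.03, -1.0, -0.0], [-0.0, 0.0, -1.0]]
force: [-0.3, 1.0, -2.5]
opening: 0.166
```

>>> step_arm --increments '[0,0,0,0,0,0,0,0,-1.4,0,0,0,0,0,0,-1.6,0,0,0,0,0,0,-1.6,0,0,0,0,0,0,-1.6,0,0,0,0,0]'

```text
time: 6.55
eef_pos: [567.7, 189.2, 67.5]
tool_rot: [[1.0, -0.031, 0.0], [-0.031, -1.0, 0.0], [0.0, -0.0, -1.0]]
force: [-0.3, 0.4, -3.5]
opening: 0.164
```

```bash
python3 -c "
from h import *
q=st(); print(q['torque'])
plan([(565,210,67.5,-.03),(568,220,130,0),(570,381,120,0),(570,381,75,0)],40)"
```

```text
t 6.55 tcp [567.7 189.2  67.5] yaw -0.0308 tilt [0.     0.0001] F [-0.3  0.4 -3.5] open 15.5 q [0.13 0.29 1.78 0.   1.08 1.73]
[ 0.25958864 -0.00422145  0.02130122]
t 6.55 tcp [567.7 189.2  67.5] yaw -0.0308 tilt [0.     0.0001] F [-0.3  0.4 -3.5] open 15.5 q [0.13 0.29 1.78 0.   1.08 1.73]
1 x shift [-3.360e-01 -2.072e+00  1.000e-03]
1 x turn [ 0.    0.   -0.03]
2 x shift [ 0.15  -0.5   -3.125]
5 x shift [ 0.04 -3.22  0.2 ]
2 x shift [0.   0.   2.25]
```

>>> step_arm --increments '[0,0,-2,0,0,0,0,0,0,-2,0,0,0,0,0,0,0,0,0,-0.03,0,0.04,-3.2,0,0,0,0,0,0.04,-3.2,0,0,0,0,0]'

```text
time: 7.18
eef_pos: [568.7, 251.7, 107.6]
tool_rot: [[1.0, -0.002, -0.0], [-0.002, -1.0, -0.0], [-0.0, 0.0, -1.0]]
force: [0.2, -0.2, -3.0]
opening: 0.169
```

>>> step_arm --increments '[0.04,-3.2,0,0,0,0,0,0.04,-3.2,0,0,0,0,0,0.04,-3.2,0,0,0,0,0,0.04,-3.2,0,0,0,0,0,0,0,0,0,0,0,0]'

```text
time: 7.8
eef_pos: [570.1, 381.0, 107.3]
tool_rot: [[1.0, 0.002, 0.0], [0.002, -1.0, 0.0], [0.0, -0.0, -1.0]]
force: [0.3, -0.3, -2.9]
opening: 0.168
```

```bash
python3 -c "
from h import *
q=st(); print(q['torque']); plan([(571,381,15,0)],22)
s=cam('top'); save(s,'lid',(120,100,320,260),4)"
```

```text
t 7.8 tcp [570.1 381.  107.3] yaw 0.0015 tilt [0.     0.0001] F [ 0.3 -0.3 -2.9] open 15.8 q [0.42 0.42 1.53 0.   1.2  1.99]
[ 0.1819071  -0.04468018 -0.01551826]
t 7.8 tcp [570.1 381.  107.3] yaw 0.0015 tilt [0.     0.0001] F [ 0.3 -0.3 -2.9] open 15.8 q [0.42 0.42 1.53 0.   1.2  1.99]
5 x shift [1.800e-02 1.000e-03 1.846e+00]
```

View pics/lid.png

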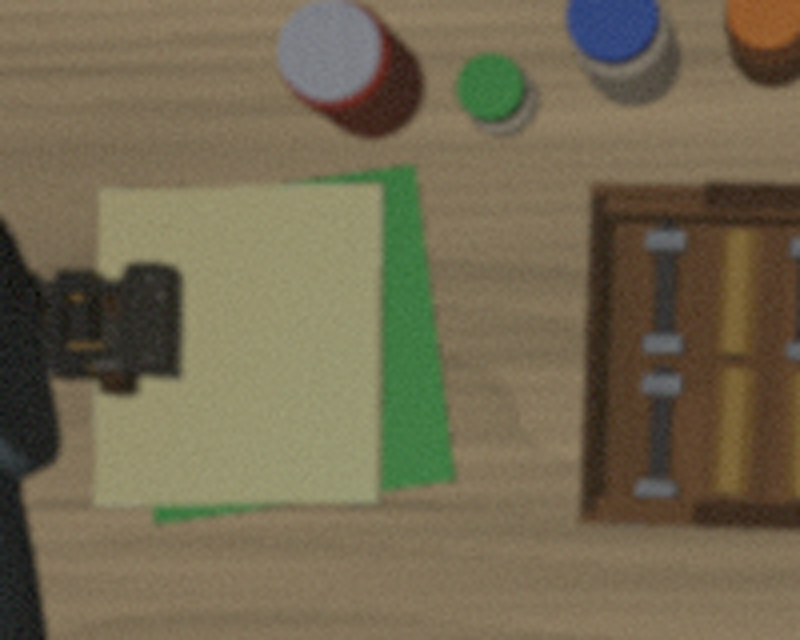

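The picture shows the lid over the mat (the leftward offset is parallax at ~95 mm height). The open box holds bolts at (660,290), (657,435) and nuts at (738,290), (733,430), with more to the right. Lowering.

>>> step_arm --increments '[0,0,2.5,0,0,0,0,0,0,2.5,0,0,0,0,0,0,2.4,0,0,0,0,0,0,1.5,0,0,0,0,0,0,0,0,0,0,0]'

```text
time: 8.48
eef_pos: [569.5, 379.0, 16.9]
tool_rot: [[1.0, -0.002, -0.003], [-0.002, -1.0, -0.001], [-0.003, 0.001, -1.0]]
force: [0.3, 0.1, -3.9]
opening: 0.165
```

>>> step_arm --increments '[0,0,0.4,0,0,0,0,0,0,0,0,0,0,0,0,0,0,0,0,0,0,0,0,0,0,0,0,0,0,0,0,0,0,0,0]'

```text
time: 9.1
eef_pos: [570.5, 379.9, 14.7]
tool_rot: [[1.0, -0.001, 0.0], [-0.001, -1.0, 0.0], [0.0, -0.0, -1.0]]
force: [0.3, -0.2, -4.1]
opening: 0.169
```

```bash
python3 -c "
from h import *
q=st(); print(q['torque'])"
```

```text
t 9.1 tcp [570.5 379.9  14.7] yaw -0.0012 tilt [0.0003 0.0002] F [ 0.3 -0.2 -4.1] open 15.9 q [0.42 0.54 1.55 0.   1.05 1.99]
[ 0.16627529 -0.00863932 -0.01811025]
```

>>> step_arm --increments '[0,0,0.12,0,0,0,0,0,0,0.06,0,0,0,0,0,0,0,0,0,0,0,0,0,0,0,0,0,0,0,0,0,0,0,0,0]'

```text
time: 9.72
eef_pos: [570.7, 380.0, 14.1]
tool_rot: [[1.0, -0.001, 0.0], [-0.001, -1.0, -0.0], [0.0, 0.0, -1.0]]
force: [-2.8, -0.9, 5.3]
opening: 0.163
```

>>> step_arm --increments '[0,0,0,0,0,0,0.5,0,0,0,0,0,0,0.5,0,0,0,0,0,0,0.5,0,0,0,0,0,0,0.5,0,0,0,0,0,0,0.5]'

```text
time: 10.35
eef_pos: [570.4, 379.8, 12.6]
tool_rot: [[1.0, -0.001, -0.0], [-0.001, -1.0, -0.0], [-0.0, 0.0, -1.0]]
force: [-1.4, -0.7, -0.4]
opening: 0.499
```

>>> step_arm --increments '[0,0,-2,0,0,0,0.5,0,0,-3,0,0,0,0.5,0,0,-4.5,0,0,0,0.5,0,0,-4.5,0,0,0,0.5,0,0,-2,0,0,0,0.5]'

```text
time: 10.98
eef_pos: [572.0, 380.6, 177.8]
tool_rot: [[1.0, -0.001, 0.006], [-0.001, -1.0, 0.003], [0.006, -0.003, -1.0]]
force: [0.2, -0.4, -0.0]
opening: 0.5
```

```bash
python3 -c "
from h import *
plan([(571,250,170,-.03),(560,-39,170,-.03)]);s=cam('top'); save(s,'t2',(140,120,440,260),2.6);
print(px2w(s,[(190,185)],6))"
```

```text
t 10.97 tcp [572.  380.6 177.8] yaw -0.0011 tilt [0.0061 0.0027] F [ 0.2 -0.4 -0. ] open 47.0 q [ 0.42  0.35  1.48 -0.    1.3   1.99]
1 x turn [-0.003 -0.006  0.029]
3 x shift [0.096 4.353 0.26 ]
6 x shift [-0.039  4.82   0.   ]
[[580.27564645 308.59314657   6.        ]]
```

View pics/t2.png

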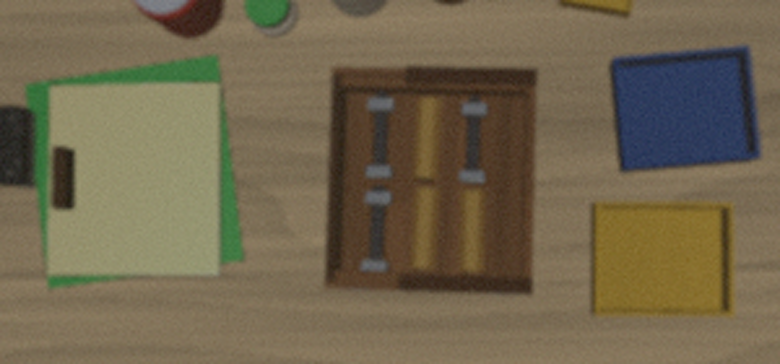

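The lid lies on the mat, released (left of t2). The box holds 6 items: bolts at (379,137), (376,231), (473,142) and nuts at (428,137), (425,231), (473,230).

```bash
python3 - <<'E'
from h import *
s=cam('top')
C=lambda l:[(x/2.6+140-.3,y/2.6+120-.3) for x,y in l]
for n,l,z in [("B0",[(379.5,103),(378,171.5)],34),("B1",[(377.5,198),(373.5,265.5)],34),("B2",[(474,108),(472,176.5)],34),("N0",[(428.5,97),(427,179)],24),("N1",[(426,183),(424,270)],24),("N2",[(474,189),(472,270)],24)]:
    P=px2w(s,C(l),z);m=P.mean(0);c=np.array([560.4,-39,0]);y=-.031;Rz=np.array([[np.cos(y),-np.sin(y),0],[np.sin(y),np.cos(y),0],[0,0,1]])
    print(n,P.round(1).tolist(),"mid",m.round(1),"box",(Rz.T@(m-c)).round(1),"world of nominal y",np.linalg.norm(P[0]-P[1]).round(1))
x=Rz@np.array([[x,yy,0] for x in(0,) for yy in (60,8,-44)]).T; print((x.T+c).round(1))
E
```

```text
B0 [[647.6, 18.5, 34.0], [571.2, 20.7, 34.0]] mid [609.4  19.6  34. ] box [47.2 60.1 34. ] world of nominal y 76.5
B1 [[541.8, 21.5, 34.0], [467.4, 26.4, 34.0]] mid [504.6  23.9  34. ] box [-57.7  61.2  34. ] world of nominal y 74.6
B2 [[640.2, -86.5, 34.0], [564.1, -83.3, 34.0]] mid [602.1 -84.9  34. ] box [ 43.1 -44.6  34. ] world of nominal y 76.2
N0 [[655.0, -35.5, 24.0], [562.9, -32.9, 24.0]] mid [609.  -34.2  24. ] box [48.4  6.3 24. ] world of nominal y 92.2
N1 [[558.4, -31.7, 24.0], [461.8, -28.5, 24.0]] mid [510.1 -30.1  24. ] box [-50.5   7.3  24. ] world of nominal y 96.7
N2 [[551.0, -85.1, 24.0], [461.1, -81.7, 24.0]] mid [506.  -83.4  24. ] box [-53.  -46.1  24. ] world of nominal y 89.9
[[562.3  21.    0. ]
 [560.6 -31.    0. ]
 [559.  -83.    0. ]]
```

```bash
python3 -c "
from h import *
plan([(613.5,19.5,110,-.031),(613.5,19.5,10,-.031),(613.5,19.5,110,-.031),(634,-279,110,.07)],48)"
```

```text
t 11.07 tcp [571.9 380.5 176.3] yaw -0.0011 tilt [0.0053 0.0024] F [-0.2  0.6  0.2] open 47.1 q [ 0.42  0.35  1.48 -0.    1.3   1.99]
1 x turn [-0.002 -0.005  0.03 ]
8 x shift [0.66  4.495 0.829]
3 x shift [0.    0.    3.333]
3 x shift [ 0.     0.    -3.333]
1 x turn [ 0.     0.    -0.101]
7 x shift [-0.006  4.274  0.   ]
```

>>> step_arm --increments '[0.66,4.5,0.5,0,0,0.03,0.36,0.66,4.5,0.8,0,0,0,0.36,0.66,4.5,0.8,0,0,0,0.36,0.66,4.5,0.8,0,0,0,0.36,0.66,4.5,0.8,0,0,0,0.36]'

```text
time: 11.7
eef_pos: [596.2, 152.5, 132.9]
tool_rot: [[1.0, -0.031, -0.004], [-0.031, -1.0, -0.0], [-0.004, 0.0, -1.0]]
force: [-0.2, -0.4, 0.1]
opening: 0.361
```

>>> step_arm --increments '[0.66,4.5,0.8,0,0,0,0.36,0.66,4.5,0.8,0,0,0,0.36,0.66,4.5,0.8,0,0,0,0.36,0,0,0,0,0,0,0.36,0,0,0,0,0,0,0.36]'

```text
time: 12.32
eef_pos: [612.3, 19.1, 110.2]
tool_rot: [[1.0, -0.031, -0.003], [-0.031, -1.0, 0.001], [-0.003, -0.001, -1.0]]
force: [0.1, 0.2, 0.1]
opening: 0.359
```

```bash
python3 -c "
from h import *
plan([(613.5,19.5,10,-.031)],30)"
```

```text
t 12.32 tcp [612.3  19.1 110.2] yaw -0.0313 tilt [-0.0026  0.0007] F [0.1 0.2 0.1] open 33.8 q [-0.15  0.26  1.72  0.    1.16  1.45]
4 x shift [ 0.03  -0.011  2.505]
```

>>> step_arm --increments '[0.1,0,3,0,0,0,0.36,0,0,3,0,0,0,0.36,0,0,2.5,0,0,0,0.36,0,0,1.5,0,0,0,0.36,0,0,0,0,0,0,0]'

```text
time: 12.95
eef_pos: [613.3, 19.5, 10.6]
tool_rot: [[1.0, -0.03, -0.002], [-0.03, -1.0, 0.0], [-0.002, -0.0, -1.0]]
force: [0.4, -0.3, -0.3]
opening: 0.293
```

>>> step_arm --increments '[0,0,0,0,0,0,0,0,0,0,0,0,0,0,0,0,0,0,0,0,0,0,0,0,0,0,0,0,0,0,0,0,0,0,0]'

```text
time: 13.58
eef_pos: [615.2, 18.6, 12.8]
tool_rot: [[1.0, -0.031, 0.002], [-0.031, -1.0, 0.0], [0.002, -0.0, -1.0]]
force: [-0.4, 2.0, 6.6]
opening: 0.153
```

>>> step_arm --increments '[0,0,-2,0,0,0,0,0,0,-3,0,0,0,0,0,0,-3,0,0,0,0,0,0,-2,0,0,0,0,0,0,0,0,0,0,0]'

```text
time: 14.2
eef_pos: [615.4, 18.2, 113.7]
tool_rot: [[1.0, -0.031, 0.003], [-0.031, -1.0, -0.001], [0.003, 0.001, -1.0]]
force: [-0.3, -0.1, -1.5]
opening: 0.157
```

```bash
cat > chk.py <<'E'
from h import *
from scipy import ndimage
# crate centres by colour, rough shift check (mean of mask px in orig image)
def crates(s):
    h=cv2.cvtColor(s["img"],cv2.COLOR_RGB2HSV)
    for n,lo,hi,box in(("blue",(105,110,30),(125,255,255),(350,110,480,280)),("yel",(18,130,60),(32,255,255),(350,160,480,280))):
        m=cv2.inRange(h,lo,hi); x0,y0,x1,y1=box; k=np.zeros_like(m); k[y0:y1,x0:x1]=m[y0:y1,x0:x1]
        l,c=ndimage.label(k); 
        if c==0: print(n,"none"); continue
        a=ndimage.sum(k>0,l,range(1,c+1)); b=(l==1+np.argmax(a)).astype(np.uint8)
        r=cv2.minAreaRect(cv2.findNonZero(b)); print(n,"px",np.round(r[0],1),np.round(r[1],1),round(r[2],1),"world@45",px2w(s,[r[0]],45)[0].round(1))
E
python3 -c "
from chk import *
plan([(634,-279,110,.07)],48); crates(cam('top'))"
```

```text
t 14.2 tcp [615.4  18.2 113.7] yaw -0.0313 tilt [ 0.0034 -0.0007] F [-0.3 -0.1 -1.5] open 14.8 q [-0.15  0.26  1.72 -0.    1.16  1.45]
1 x turn [ 0.001 -0.003 -0.101]
7 x shift [-0.031  4.253  0.052]
blue px [402.9 162. ] [40.4 51. ] 85.0 world@45 [ 632.6 -316.7   45. ]
yel px [394.5 219.5] [43. 53.] 90.0 world@45 [ 469.8 -288.7   45. ]
```

>>> step_arm --increments '[0,0,0,0,0,-0.1,0,-0.05,4.25,0,0,0,0,0,-0.05,4.25,0,0,0,0,0,-0.05,4.25,0,0,0,0,0,-0.05,4.25,0,0,0,0,0]'

```text
time: 14.88
eef_pos: [622.7, -152.1, 109.5]
tool_rot: [[0.998, 0.069, -0.003], [0.069, -0.998, 0.001], [-0.003, -0.002, -1.0]]
force: [1.6, -1.1, -1.8]
opening: 0.159
```

>>> step_arm --increments '[-0.05,4.25,0,0,0,0,0,-0.05,4.25,0,0,0,0,0,-0.05,4.25,0,0,0,0,0,0,0,0,0,0,0,0,0,0,0,0,0,0,0]'

```text
time: 15.5
eef_pos: [630.3, -277.6, 109.9]
tool_rot: [[0.998, 0.069, -0.003], [0.069, -0.998, 0.002], [-0.002, -0.002, -1.0]]
force: [0.1, 0.6, -2.7]
opening: 0.159
```

```bash
python3 -c "
from h import *
plan([(632.5,-279,14,.07)],30)"
```

```text
t 15.5 tcp [ 630.3 -277.6  109.9] yaw 0.0687 tilt [-0.0026  0.0021] F [ 0.1  0.6 -2.7] open 14.9 q [-0.58  0.43  1.51  0.    1.21  0.92]
4 x shift [0.052 0.039 2.397]
```

>>> step_arm --increments '[0.2,0.1,3,0,0,0,0,0,0,3,0,0,0,0,0,0,2.2,0,0,0,0,0,0,1.3,0,0,0,0,0,0,0,0,0,0,0]'

```text
time: 16.12
eef_pos: [632.9, -278.7, 15.7]
tool_rot: [[0.998, 0.069, -0.001], [0.069, -0.998, 0.001], [-0.001, -0.001, -1.0]]
force: [0.3, -0.2, -1.5]
opening: 0.157
```

>>> step_arm --increments '[0,0,0,0,0,0,0.3,0,0,0,0,0,0,0.3,0,0,0,0,0,0,0.3,0,0,-2,0,0,0,0.3,0,0,-4,0,0,0,0.3]'

```text
time: 16.75
eef_pos: [632.3, -278.8, 76.8]
tool_rot: [[0.998, 0.069, -0.002], [0.069, -0.998, 0.002], [-0.002, -0.002, -1.0]]
force: [-0.1, -0.3, 0.7]
opening: 0.302
```

```bash
python3 -c "
from h import *
plan([(632.5,-279,110,.07),(509,23,110,-.031)],48)"
```

```text
t 16.75 tcp [ 632.3 -278.8   76.8] yaw 0.0686 tilt [-0.0025  0.0017] F [-0.1 -0.3  0.7] open 28.3 q [-0.58  0.47  1.52  0.    1.16  0.92]
1 x shift [ 0.015  0.018 -3.322]
1 x turn [0.    0.    0.101]
7 x shift [-1.897 -4.258  0.   ]
```

>>> step_arm --increments '[0,0,-3.3,0,0,0,0.36,0,0,0,0,0,0.1,0.36,-1.9,-4.26,0,0,0,0,0.36,-1.9,-4.26,0,0,0,0,0.36,-1.9,-4.26,0,0,0,0,0.36]'

```text
time: 17.38
eef_pos: [580.3, -149.0, 111.5]
tool_rot: [[0.999, -0.032, 0.002], [-0.032, -0.999, -0.001], [0.002, 0.001, -1.0]]
force: [0.3, 0.6, 0.5]
opening: 0.359
```

>>> step_arm --increments '[-1.9,-4.26,0,0,0,0,0.36,-1.9,-4.26,0,0,0,0,0.36,-1.9,-4.26,0,0,0,0,0.36,-1.9,-4.26,0,0,0,0,0.36,0,0,0,0,0,0,0.36]'

```text
time: 18.0
eef_pos: [509.1, 24.8, 111.0]
tool_rot: [[1.0, -0.027, 0.002], [-0.027, -1.0, -0.0], [0.002, 0.0, -1.0]]
force: [0.5, -0.1, 0.1]
opening: 0.359
```

```bash
python3 -c "
from h import *
plan([(509,23,10,-.031)],30)"
```

```text
t 18.0 tcp [509.1  24.8 111. ] yaw -0.0274 tilt [ 0.0015 -0.0001] F [ 0.5 -0.1  0.1] open 33.7 q [-0.17  0.02  1.99  0.    1.13  1.42]
4 x shift [-2.000e-03  4.600e-02  2.525e+00]
```

>>> step_arm --increments '[0,0.15,3,0,0,0,0.36,0,0,3,0,0,0,0.36,0,0,2.6,0,0,0,0.36,0,0,1.5,0,0,0,0.36,0,0,0,0,0,0,0]'

```text
time: 18.62
eef_pos: [509.6, 20.8, 8.4]
tool_rot: [[0.999, -0.032, -0.001], [-0.032, -0.999, 0.0], [-0.001, -0.0, -1.0]]
force: [0.7, -0.4, -0.2]
opening: 0.288
```

>>> step_arm --increments '[0,0,0,0,0,0,0,0,0,0,0,0,0,0,0,0,0,0,0,0,0,0,0,0,0,0,0,0,0,0,0,0,0,0,0]'

```text
time: 19.25
eef_pos: [510.7, 21.0, 9.8]
tool_rot: [[1.0, -0.031, 0.002], [-0.031, -1.0, -0.001], [0.002, 0.001, -1.0]]
force: [-0.9, -0.9, 5.4]
opening: 0.153
```

>>> step_arm --increments '[0,0,-2,0,0,0,0,0,0,-3,0,0,0,0,0,0,-3,0,0,0,0,0,0,-2,0,0,0,0,0,0,0,0,0,0,0]'

```text
time: 19.88
eef_pos: [510.3, 21.3, 109.7]
tool_rot: [[1.0, -0.031, 0.002], [-0.031, -1.0, -0.0], [0.002, 0.0, -1.0]]
force: [-0.5, 0.2, -1.2]
opening: 0.159
```

```bash
python3 -c "
from chk import *
plan([(636.5,-355,112,.07)],48); crates(cam('top'))"
```

```text
t 19.88 tcp [510.3  21.3 109.7] yaw -0.031 tilt [ 0.0025 -0.0003] F [-0.5  0.2 -1.2] open 15.0 q [-0.18  0.03  1.99  0.    1.13  1.42]
1 x turn [ 0.    -0.002 -0.101]
9 x shift [ 1.106  4.269 -0.025]
blue px [401.4 161.5] [41.3 47.8] 84.9 world@45 [ 634.  -312.5   45. ]
yel px [395. 219.] [54. 44.] 0.0 world@45 [ 471.2 -290.2   45. ]
```

```bash
python3 -c "
from chk import *
s=cam('top'); save(s,'b1',(340,120,460,250),4)"
```

```text
(no output)
```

View pics/b1.png

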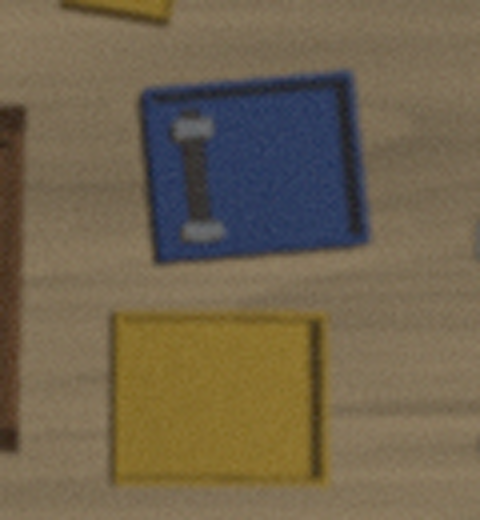

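The blue crate is unmoved (corners (142,91), (350,72), (367,240), (157,262)) and bolt 0 lies inside at (197,175). Continuing with bolt 1.

>>> step_arm --increments '[0,0,0,0,0,-0.1,0,1.1,4.27,0,0,0,0,0,1.1,4.27,0,0,0,0,0,1.1,4.27,0,0,0,0,0,1.1,4.27,0,0,0,0,0]'

```text
time: 20.6
eef_pos: [564.4, -146.9, 106.5]
tool_rot: [[0.998, 0.069, -0.003], [0.069, -0.998, 0.002], [-0.003, -0.002, -1.0]]
force: [0.0, -0.2, -1.2]
opening: 0.158
```

>>> step_arm --increments '[1.1,4.27,0,0,0,0,0,1.1,4.27,0,0,0,0,0,1.1,4.27,0,0,0,0,0,1.1,4.27,0,0,0,0,0,1.1,4.27,0,0,0,0,0]'

```text
time: 21.22
eef_pos: [634.1, -355.9, 105.8]
tool_rot: [[0.998, 0.069, -0.003], [0.069, -0.998, 0.003], [-0.003, -0.003, -1.0]]
force: [0.1, 0.3, -1.7]
opening: 0.156
```

```bash
sed -i 's/        l,c=/        k=cv2.morphologyEx(k,cv2.MORPH_CLOSE,np.ones((9,9),np.uint8)); l,c=/' chk.py; python3 -c "
from chk import *
plan([(636.5,-355,14,.07)],30)"
```

```text
t 21.23 tcp [ 634.1 -355.9  105.8] yaw 0.0687 tilt [-0.003   0.0026] F [ 0.1  0.3 -1.7] open 14.7 q [-0.67  0.51  1.4   0.    1.23  0.84]
4 x shift [ 0.061 -0.017  2.296]
```

>>> step_arm --increments '[0.2,0,3,0,0,0,0,0,0,3,0,0,0,0,0,0,2,0,0,0,0,0,0,1.1,0,0,0,0,0,0,0,0,0,0,0]'

```text
time: 21.85
eef_pos: [636.4, -354.7, 16.8]
tool_rot: [[0.998, 0.069, -0.001], [0.069, -0.998, 0.001], [-0.001, -0.001, -1.0]]
force: [-0.8, 0.1, -1.9]
opening: 0.154
```

>>> step_arm --increments '[0,0,0,0,0,0,0.3,0,0,0,0,0,0,0.3,0,0,0,0,0,0,0.3,0,0,-2,0,0,0,0.3,0,0,-4,0,0,0,0.3]'

```text
time: 22.48
eef_pos: [635.9, -354.4, 77.6]
tool_rot: [[0.998, 0.069, -0.003], [0.069, -0.998, 0.002], [-0.002, -0.002, -1.0]]
force: [0.6, -0.1, 0.3]
opening: 0.304
```

```bash
python3 -c "
from h import *
plan([(636.5,-355,110,.07),(606.5,-85,110,-.031)],48)"
```

```text
t 22.48 tcp [ 635.9 -354.4   77.6] yaw 0.0688 tilt [-0.0025  0.002 ] F [ 0.6 -0.1  0.3] open 28.6 q [-0.66  0.55  1.41  0.    1.19  0.84]
1 x shift [ 0.06   0.064 -3.243]
1 x turn [0.    0.    0.101]
6 x shift [-0.639 -4.482  0.   ]
```

>>> step_arm --increments '[0,0,-3.3,0,0,0,0.36,0,0,0,0,0,0.1,0.36,-0.63,-4.48,0,0,0,0,0.36,-0.63,-4.48,0,0,0,0,0.36,-0.63,-4.48,0,0,0,0,0.36]'

```text
time: 23.1
eef_pos: [622.4, -219.3, 112.7]
tool_rot: [[1.0, -0.032, 0.002], [-0.032, -1.0, -0.001], [0.002, 0.001, -1.0]]
force: [-0.5, 0.9, 1.1]
opening: 0.359
```

>>> step_arm --increments '[-0.63,-4.48,0,0,0,0,0.36,-0.63,-4.48,0,0,0,0,0.36,-0.63,-4.48,0,0,0,0,0.36,0,0,0,0,0,0,0.36,0,0,0,0,0,0,0.36]'

```text
time: 23.72
eef_pos: [608.1, -85.9, 112.0]
tool_rot: [[1.0, -0.031, 0.002], [-0.031, -1.0, -0.001], [0.002, 0.001, -1.0]]
force: [0.4, 0.1, -0.5]
opening: 0.358
```

```bash
python3 -c "
from h import *
plan([(606.5,-85,10,-.031)],30)"
```

```text
t 23.73 tcp [608.1 -85.9 112. ] yaw -0.0311 tilt [ 0.0019 -0.0009] F [ 0.4  0.1 -0.5] open 33.6 q [-0.32  0.26  1.72 -0.    1.16  1.28]
4 x shift [-0.041 -0.022  2.551]
```

>>> step_arm --increments '[-0.15,-0.05,3,0,0,0,0.36,0,0,3,0,0,0,0.36,0,0,2.7,0,0,0,0.36,0,0,1.5,0,0,0,0.36,0,0,0,0,0,0,0]'

```text
time: 24.35
eef_pos: [605.9, -85.6, 8.4]
tool_rot: [[0.999, -0.032, -0.001], [-0.032, -0.999, 0.0], [-0.001, -0.0, -1.0]]
force: [0.8, 0.1, -0.2]
opening: 0.293
```

>>> step_arm --increments '[0,0,0,0,0,0,0,0,0,0,0,0,0,0,0,0,0,0,0,0,0,0,0,0,0,0,0,0,0,0,0,0,0,0,0]'

```text
time: 24.98
eef_pos: [606.8, -85.2, 9.9]
tool_rot: [[1.0, -0.031, 0.002], [-0.031, -1.0, -0.001], [0.002, 0.001, -1.0]]
force: [-0.5, -2.6, 4.8]
opening: 0.157
```

>>> step_arm --increments '[0,0,-2,0,0,0,0,0,0,-3,0,0,0,0,0,0,-3,0,0,0,0,0,0,-2,0,0,0,0,0,0,0,0,0,0,0]'

```text
time: 25.6
eef_pos: [606.9, -84.9, 110.6]
tool_rot: [[1.0, -0.031, 0.003], [-0.031, -1.0, -0.001], [0.003, 0.001, -1.0]]
force: [0.5, 0.3, -2.0]
opening: 0.156
```

```bash
python3 -c "
from chk import *
plan([(634,-317,112,.07)],48); s=cam('top');crates(s);save(s,'b2',(340,120,460,250),4)"
```

```text
t 25.6 tcp [606.9 -84.9 110.6] yaw -0.0311 tilt [ 0.0031 -0.0008] F [ 0.5  0.3 -2. ] open 14.7 q [-0.32  0.26  1.73  0.    1.15  1.28]
1 x turn [ 0.001 -0.003 -0.101]
5 x shift [ 0.216  4.669 -0.028]
blue px [403.  161.5] [41.6 50.9] 84.8 world@45 [ 634.  -316.8   45. ]
yel px [395.  219.5] [54. 43.] 0.0 world@45 [ 469.8 -290.1   45. ]
```

View pics/b2.png

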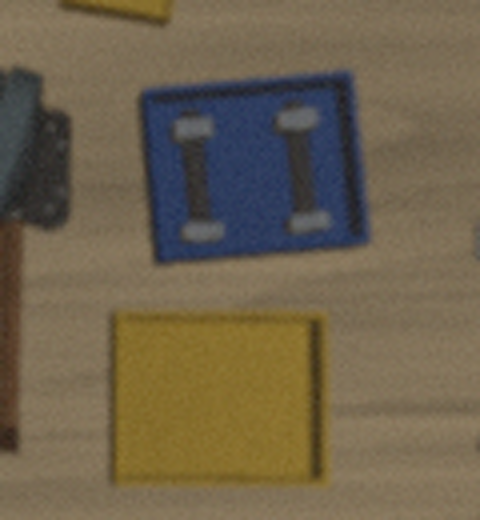

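Two bolts lie inside blue at (198,178) and (302,170), and the crates are unmoved. Placing bolt 2 in the middle.

>>> step_arm --increments '[0,0,0,0,0,-0.1,0,0.22,4.65,0,0,0,0,0,0.22,4.65,0,0,0,0,0,0.22,4.65,0,0,0,0,0,0.22,4.65,0,0,0,0,0]'

```text
time: 26.28
eef_pos: [626.4, -270.4, 106.3]
tool_rot: [[0.998, 0.069, -0.003], [0.069, -0.998, 0.002], [-0.003, -0.003, -1.0]]
force: [1.0, 0.5, -3.2]
opening: 0.154
```

>>> step_arm --increments '[0.22,4.7,0,0,0,0,0,0,0,0,0,0,0,0,0,0,0,0,0,0,0,0,0,0,0,0,0,0,0,0,0,0,0,0,0]'

```text
time: 26.9
eef_pos: [633.0, -315.2, 108.6]
tool_rot: [[0.998, 0.07, -0.0], [0.07, -0.998, 0.0], [-0.0, -0.0, -1.0]]
force: [-0.1, -0.7, -1.6]
opening: 0.158
```

```bash
python3 -c "
from chk import *
plan([(634,-317,20,.07)],30)"
```

```text
t 26.9 tcp [ 633.  -315.2  108.6] yaw 0.0702 tilt [-0.0004  0.0003] F [-0.1 -0.7 -1.6] open 14.9 q [-0.62  0.46  1.46  0.    1.22  0.88]
3 x shift [0.03  0.063 2.952]
```

>>> step_arm --increments '[0.1,0.15,3,0,0,0,0,0,0,3,0,0,0,0,0,0,2,0,0,0,0,0,0,1.1,0,0,0,0,0,0,0,0,0,0,0]'

```text
time: 27.52
eef_pos: [633.9, -317.6, 17.2]
tool_rot: [[0.998, 0.069, -0.001], [0.069, -0.998, 0.001], [-0.001, -0.001, -1.0]]
force: [0.8, 0.7, -2.0]
opening: 0.158
```

>>> step_arm --increments '[0,0,0,0,0,0,0.28,0,0,0,0,0,0,0.28,0,0,0,0,0,0,0.28,0,0,-2,0,0,0,0.28,0,0,-4,0,0,0,0.28]'

```text
time: 28.15
eef_pos: [633.0, -317.2, 77.7]
tool_rot: [[0.998, 0.069, -0.003], [0.069, -0.998, 0.002], [-0.002, -0.002, -1.0]]
force: [0.9, 0.5, -0.6]
opening: 0.279
```

```bash
python3 -c "
from h import *
plan([(634,-317,110,.07),(609,-33,110,-.031)],48)"
```

```text
t 28.15 tcp [ 633.  -317.2   77.7] yaw 0.0687 tilt [-0.0026  0.0018] F [ 0.9  0.5 -0.6] open 26.2 q [-0.62  0.5   1.47 -0.    1.17  0.88]
1 x shift [ 0.098 -0.015 -3.235]
1 x turn [0.    0.    0.101]
6 x shift [-0.563 -4.718  0.   ]
```

>>> step_arm --increments '[0,0,-3.3,0,0,0,0.42,0,0,0,0,0,0.1,0.42,-0.56,-4.72,0,0,0,0,0.42,-0.56,-4.72,0,0,0,0,0.42,-0.56,-4.72,0,0,0,0,0.42]'

```text
time: 28.78
eef_pos: [622.0, -174.8, 112.6]
tool_rot: [[0.999, -0.032, 0.002], [-0.032, -0.999, -0.001], [0.002, 0.001, -1.0]]
force: [1.3, -0.0, 0.2]
opening: 0.421
```

>>> step_arm --increments '[-0.56,-4.72,0,0,0,0,0.42,-0.56,-4.72,0,0,0,0,0.42,-0.56,-4.72,0,0,0,0,0.42,0,0,0,0,0,0,0.42,0,0,0,0,0,0,0.42]'

```text
time: 29.4
eef_pos: [609.9, -34.4, 112.0]
tool_rot: [[1.0, -0.031, 0.002], [-0.031, -1.0, -0.001], [0.002, 0.001, -1.0]]
force: [-0.2, 0.6, 0.1]
opening: 0.42
```

```bash
python3 -c "
from chk import *
plan([(609,-33.5,9,-.031)],30); crates(cam('top'))"
```

```text
t 29.4 tcp [609.9 -34.4 112. ] yaw -0.0311 tilt [ 0.0018 -0.0008] F [-0.2  0.6  0.1] open 39.5 q [-0.24  0.25  1.73 -0.    1.16  1.36]
4 x shift [-0.024 -0.021  2.574]
blue px [402.9 161.4] [41.4 50.8] 84.8 world@45 [ 634.3 -316.7   45. ]
yel px [394.5 219.5] [43. 53.] 90.0 world@45 [ 469.8 -288.7   45. ]
```

>>> step_arm --increments '[0,-0.05,3,0,0,0,0.42,0,0,3,0,0,0,0.42,0,0,2.7,0,0,0,0.42,0,0,1.5,0,0,0,0.42,0,0,0,0,0,0,0]'

```text
time: 30.08
eef_pos: [609.3, -34.2, 8.3]
tool_rot: [[0.999, -0.032, -0.001], [-0.032, -0.999, 0.0], [-0.001, -0.0, -1.0]]
force: [0.5, -0.0, -0.1]
opening: 0.349
```

>>> step_arm --increments '[0,0,0,0,0,0,0,0,0,0,0,0,0,0,0,0,0,0,0,0,0,0,0,0,0,0,0,0,0,0,0,0,0,0,0]'

```text
time: 30.7
eef_pos: [609.6, -33.4, 9.2]
tool_rot: [[1.0, -0.031, 0.001], [-0.031, -1.0, -0.0], [0.001, 0.0, -1.0]]
force: [-1.2, -0.9, 2.0]
opening: 0.269
```

>>> step_arm --increments '[0,0,-2,0,0,0,0,0,0,-3,0,0,0,0,0,0,-3,0,0,0,0,0,0,-2,0,0,0,0,0,0,0,0,0,0,0]'

```text
time: 31.32
eef_pos: [610.6, -33.5, 111.0]
tool_rot: [[1.0, -0.031, 0.004], [-0.031, -1.0, -0.001], [0.004, 0.001, -1.0]]
force: [0.2, 0.1, -2.4]
opening: 0.271
```

```bash
python3 -c "
from chk import *
plan([(471,-249,112,-.012)],48); s=cam('top');crates(s)"
```

```text
t 31.32 tcp [610.6 -33.5 111. ] yaw -0.0311 tilt [ 0.0041 -0.0009] F [ 0.2  0.1 -2.4] open 25.5 q [-0.24  0.25  1.73  0.    1.15  1.36]
1 x turn [ 0.001 -0.004 -0.019]
6 x shift [-2.284  3.619 -0.016]
blue px [402.9 161.3] [41.6 51.2] 84.8 world@45 [ 634.7 -316.8   45. ]
yel px [395. 219.] [54. 44.] 0.0 world@45 [ 471.2 -290.2   45. ]
```

>>> step_arm --increments '[-2.28,3.6,0,0,0,-0.02,0,-2.28,3.6,0,0,0,0,0,-2.28,3.6,0,0,0,0,0,-2.28,3.6,0,0,0,0,0,-2.28,3.6,0,0,0,0,0]'

```text
time: 32.0
eef_pos: [490.7, -211.8, 107.0]
tool_rot: [[1.0, -0.011, -0.002], [-0.011, -1.0, 0.002], [-0.002, -0.002, -1.0]]
force: [0.4, -0.3, -2.0]
opening: 0.275
```

>>> step_arm --increments '[-2.28,3.6,0,0,0,0,0,0,0,0,0,0,0,0,0,0,0,0,0,0,0,0,0,0,0,0,0,0,0,0,0,0,0,0,0]'

```text
time: 32.62
eef_pos: [469.8, -246.4, 108.5]
tool_rot: [[1.0, -0.01, -0.0], [-0.01, -1.0, 0.0], [-0.0, -0.0, -1.0]]
force: [-0.7, 0.7, -1.9]
opening: 0.27
```

```bash
python3 -c "
from chk import *
plan([(471,-249,16,-.012)],30)"
```

```text
t 32.62 tcp [ 469.8 -246.4  108.5] yaw -0.0097 tilt [-0.0002  0.0003] F [-0.7  0.7 -1.9] open 25.3 q [-0.7   0.08  1.94  0.    1.13  0.88]
4 x shift [0.032 0.065 2.313]
```

>>> step_arm --increments '[0.12,0.3,3,0,0,0,0,0,0,3,0,0,0,0,0,0,2,0,0,0,0,0,0,1.2,0,0,0,0,0,0,0,0,0,0,0]'

```text
time: 33.25
eef_pos: [470.3, -249.7, 16.1]
tool_rot: [[1.0, -0.011, -0.001], [-0.011, -1.0, 0.001], [-0.001, -0.001, -1.0]]
force: [0.0, -0.5, -1.9]
opening: 0.274
```

>>> step_arm --increments '[0,0,0,0,0,0,0.31,0,0,0,0,0,0,0.31,0,0,0,0,0,0,0.31,0,0,-2,0,0,0,0.31,0,0,-4,0,0,0,0.31]'

```text
time: 33.88
eef_pos: [469.4, -249.4, 76.1]
tool_rot: [[1.0, -0.011, -0.003], [-0.011, -1.0, 0.002], [-0.003, -0.002, -1.0]]
force: [-0.5, -1.1, 0.4]
opening: 0.308
```

```bash
python3 -c "
from h import *
plan([(471,-249,110,-.012),(510,-30,110,-.031)],48)"
```

```text
t 33.88 tcp [ 469.4 -249.4   76.1] yaw -0.0113 tilt [-0.0028  0.0023] F [-0.5 -1.1  0.4] open 28.9 q [-0.7   0.13  1.95 -0.    1.07  0.88]
1 x shift [ 0.16  -0.043 -3.387]
1 x turn [0.    0.    0.019]
5 x shift [ 0.644 -4.402  0.   ]
```

>>> step_arm --increments '[0,0,-3.4,0,0,0.02,0.42,0.65,-4.4,0,0,0,0,0.42,0.65,-4.4,0,0,0,0,0.42,0.65,-4.4,0,0,0,0,0.42,0.65,-4.4,0,0,0,0,0.42]'

```text
time: 34.5
eef_pos: [502.3, -73.9, 111.3]
tool_rot: [[1.0, -0.032, 0.001], [-0.032, -1.0, -0.0], [0.001, 0.0, -1.0]]
force: [0.1, 0.2, 0.4]
opening: 0.423
```

>>> step_arm --increments '[0.75,-4.4,0,0,0,0,0.42,0,0,0,0,0,0,0.42,0,0,0,0,0,0,0.42,0,0,0,0,0,0,0.42,0,0,0,0,0,0,0.42]'

```text
time: 35.12
eef_pos: [510.9, -32.4, 110.7]
tool_rot: [[0.999, -0.033, 0.0], [-0.033, -0.999, -0.0], [0.0, 0.0, -1.0]]
force: [-0.1, 0.4, 0.4]
opening: 0.419
```

```bash
python3 -c "
from chk import *
plan([(510,-30,9,-.031)],30); s=cam('top');crates(s);save(s,'b3',(340,120,460,250),4)"
```

```text
t 35.12 tcp [510.9 -32.4 110.7] yaw -0.0328 tilt [ 0.0001 -0.0001] F [-0.1  0.4  0.4] open 39.3 q [-0.29  0.03  1.98 -0.    1.13  1.32]
4 x shift [-0.023 -0.058  2.544]
blue px [403.1 161.5] [41.5 51.4] 84.6 world@45 [ 634.  -317.3   45. ]
yel px [394.5 219.5] [53. 43.] 0.0 world@45 [ 469.8 -288.7   45. ]
```

View pics/b3.png

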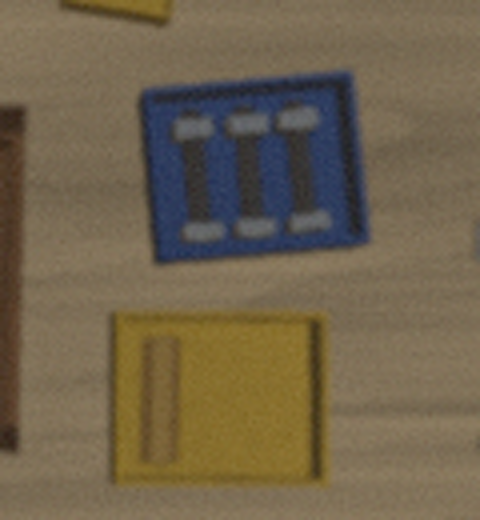

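Three bolts are in blue at (198,178), (251,175), (302,170), and one nut is in yellow at (162,400). Now nut 1.

>>> step_arm --increments '[0,-0.22,3,0,0,0,0.42,0,0,3,0,0,0,0.42,0,0,2.7,0,0,0,0.42,0,0,1.5,0,0,0,0.42,0,0,0,0,0,0,0]'

```text
time: 35.8
eef_pos: [510.7, -29.4, 8.3]
tool_rot: [[0.999, -0.032, -0.001], [-0.032, -0.999, 0.0], [-0.001, -0.0, -1.0]]
force: [0.3, 0.4, 0.7]
opening: 0.352
```

>>> step_arm --increments '[0,0,0,0,0,0,0,0,0,0,0,0,0,0,0,0,0,0,0,0,0,0,0,0,0,0,0,0,0,0,0,0,0,0,0]'

```text
time: 36.42
eef_pos: [511.1, -29.2, 9.1]
tool_rot: [[1.0, -0.031, 0.0], [-0.031, -1.0, -0.0], [0.0, 0.0, -1.0]]
force: [-1.7, -0.1, 2.3]
opening: 0.275
```

>>> step_arm --increments '[0,0,-2,0,0,0,0,0,0,-3,0,0,0,0,0,0,-3,0,0,0,0,0,0,-2,0,0,0,0,0,0,0,0,0,0,0]'

```text
time: 37.05
eef_pos: [512.1, -29.5, 110.1]
tool_rot: [[1.0, -0.031, 0.003], [-0.031, -1.0, -0.001], [0.004, 0.001, -1.0]]
force: [0.5, 0.4, -1.7]
opening: 0.273
```

```bash
python3 -c "
from chk import *
plan([(471,-331,112,-.012)],48); s=cam('top');crates(s)"
```

```text
t 37.05 tcp [512.1 -29.5 110.1] yaw -0.0312 tilt [ 0.0035 -0.001 ] F [ 0.5  0.4 -1.7] open 25.6 q [-0.28  0.03  1.98  0.    1.13  1.32]
1 x turn [ 0.001 -0.004 -0.019]
7 x shift [-0.536  4.314 -0.027]
blue px [403.  161.5] [41.4 50.5] 85.2 world@45 [ 634.1 -316.8   45. ]
yel px [395.  219.5] [54. 43.] -0.0 world@45 [ 469.8 -290.1   45. ]
```

>>> step_arm --increments '[0,0,0,0,0,-0.02,0,-0.54,4.31,0,0,0,0,0,-0.54,4.31,0,0,0,0,0,-0.54,4.31,0,0,0,0,0,-0.54,4.31,0,0,0,0,0]'

```text
time: 37.72
eef_pos: [486.4, -202.2, 107.3]
tool_rot: [[1.0, -0.011, -0.002], [-0.011, -1.0, 0.001], [-0.002, -0.001, -1.0]]
force: [0.9, 0.1, -2.2]
opening: 0.274
```

>>> step_arm --increments '[-0.54,4.31,0,0,0,0,0,-0.54,4.31,0,0,0,0,0,-0.54,4.31,0,0,0,0,0,0,0,0,0,0,0,0,0,0,0,0,0,0,0]'

```text
time: 38.35
eef_pos: [469.2, -329.5, 107.4]
tool_rot: [[1.0, -0.011, -0.002], [-0.011, -1.0, 0.002], [-0.002, -0.002, -1.0]]
force: [0.2, 0.0, -1.4]
opening: 0.276
```

```bash
python3 -c "
from chk import *
plan([(471,-331,16,-.012)],30)"
```

```text
t 38.35 tcp [ 469.2 -329.5  107.4] yaw -0.0111 tilt [-0.0016  0.0021] F [ 0.2  0.  -1.4] open 26.0 q [-0.81  0.18  1.83  0.    1.14  0.77]
4 x shift [0.046 0.037 2.284]
```

>>> step_arm --increments '[0.15,0.12,3,0,0,0,0,0,0,3,0,0,0,0,0,0,1.9,0,0,0,0,0,0,1.2,0,0,0,0,0,0,0,0,0,0,0]'

```text
time: 38.98
eef_pos: [471.1, -331.1, 17.1]
tool_rot: [[1.0, -0.011, -0.001], [-0.011, -1.0, 0.001], [-0.001, -0.001, -1.0]]
force: [0.9, -0.4, -2.5]
opening: 0.272
```

>>> step_arm --increments '[0,0,0,0,0,0,0.31,0,0,0,0,0,0,0.31,0,0,0,0,0,0,0.31,0,0,-2,0,0,0,0.31,0,0,-4,0,0,0,0.31]'

```text
time: 39.6
eef_pos: [470.5, -330.9, 78.1]
tool_rot: [[1.0, -0.011, -0.002], [-0.011, -1.0, 0.002], [-0.002, -0.002, -1.0]]
force: [0.5, -0.5, 0.1]
opening: 0.309
```

```bash
python3 -c "
from h import *
plan([(471,-331,110,-.012),(506,-82.5,110,-.031)],48)"
```

```text
t 39.6 tcp [ 470.5 -330.9   78.1] yaw -0.0113 tilt [-0.002   0.0021] F [ 0.5 -0.5  0.1] open 29.0 q [-0.81  0.22  1.83  0.    1.09  0.77]
1 x shift [ 0.053  0.009 -3.193]
1 x turn [0.    0.    0.019]
6 x shift [ 0.455 -4.158  0.   ]
```

>>> step_arm --increments '[0,0,-3.2,0,0,0.02,0.42,0.46,-4.16,0,0,0,0,0.42,0.46,-4.16,0,0,0,0,0.42,0.46,-4.16,0,0,0,0,0.42,0.46,-4.16,0,0,0,0,0.42]'

```text
time: 40.22
eef_pos: [495.5, -165.0, 111.5]
tool_rot: [[1.0, -0.031, 0.002], [-0.031, -1.0, -0.001], [0.002, 0.001, -1.0]]
force: [0.9, 0.5, -0.7]
opening: 0.419
```

>>> step_arm --increments '[0.46,-4.16,0,0,0,0,0.42,0.46,-4.16,0,0,0,0,0.42,0,0,0,0,0,0,0.42,0,0,0,0,0,0,0.42,0,0,0,0,0,0,0.42]'

```text
time: 40.85
eef_pos: [506.8, -84.1, 110.2]
tool_rot: [[0.999, -0.033, 0.001], [-0.033, -0.999, -0.0], [0.001, 0.0, -1.0]]
force: [-0.1, -0.3, -0.3]
opening: 0.418
```

```bash
python3 -c "
from chk import *
plan([(506,-82.5,9,-.031)],30); s=cam('top');crates(s)"
```

```text
t 40.85 tcp [506.8 -84.1 110.2] yaw -0.0326 tilt [ 0.0007 -0.0004] F [-0.1 -0.3 -0.3] open 39.3 q [-0.39  0.04  1.98 -0.    1.13  1.22]
4 x shift [-0.021 -0.04   2.53 ]
blue px [402.9 161.4] [41.9 50.3] 84.3 world@45 [ 634.5 -316.8   45. ]
yel px [395. 219.] [54. 44.] -0.0 world@45 [ 471.2 -290.2   45. ]
```

>>> step_arm --increments '[0,-0.12,3,0,0,0,0.42,0,0,3,0,0,0,0.42,0,0,2.6,0,0,0,0.42,0,0,1.5,0,0,0,0.42,0,0,0,0,0,0,0]'

```text
time: 41.52
eef_pos: [506.4, -82.2, 8.2]
tool_rot: [[0.999, -0.032, -0.001], [-0.032, -0.999, 0.0], [-0.001, -0.0, -1.0]]
force: [-0.9, 0.6, 0.5]
opening: 0.349
```

>>> step_arm --increments '[0,0,0,0,0,0,0,0,0,0,0,0,0,0,0,0,0,0,0,0,0,0,0,0,0,0,0,0,0,0,0,0,0,0,0]'

```text
time: 42.15
eef_pos: [506.9, -81.9, 9.1]
tool_rot: [[1.0, -0.031, 0.0], [-0.031, -1.0, -0.0], [0.0, 0.0, -1.0]]
force: [-1.1, 0.6, 3.0]
opening: 0.273
```

>>> step_arm --increments '[0,0,-2,0,0,0,0,0,0,-3,0,0,0,0,0,0,-3,0,0,0,0,0,0,-2,0,0,0,0,0,0,0,0,0,0,0]'

```text
time: 42.78
eef_pos: [507.8, -82.3, 110.1]
tool_rot: [[1.0, -0.031, 0.003], [-0.031, -1.0, -0.001], [0.003, 0.001, -1.0]]
force: [0.6, 0.3, -2.1]
opening: 0.274
```

```bash
python3 -c "
from chk import *
plan([(471,-290,112,-.012)],48); s=cam('top');crates(s)"
```

```text
t 42.77 tcp [507.8 -82.3 110.1] yaw -0.0311 tilt [ 0.0033 -0.0013] F [ 0.6  0.3 -2.1] open 25.8 q [-0.38  0.04  1.98  0.    1.13  1.22]
1 x turn [ 0.001 -0.003 -0.019]
5 x shift [-0.685  4.164 -0.039]
blue px [403.  161.5] [41.4 51.1] 85.0 world@45 [ 634.1 -316.8   45. ]
yel px [394.5 219.5] [43. 53.] 90.0 world@45 [ 469.8 -288.7   45. ]
```

>>> step_arm --increments '[-0.68,4.16,0,0,0,-0.02,0,-0.68,4.16,0,0,0,0,0,-0.68,4.16,0,0,0,0,0,-0.68,4.16,0,0,0,0,0,-0.58,4.16,0,0,0,0,0]'

```text
time: 43.45
eef_pos: [469.2, -289.8, 106.7]
tool_rot: [[1.0, -0.011, -0.002], [-0.011, -1.0, 0.002], [-0.002, -0.002, -1.0]]
force: [0.6, -0.3, -1.4]
opening: 0.274
```

>>> step_arm --increments '[0,0,0,0,0,0,0,0,0,0,0,0,0,0,0,0,0,0,0,0,0,0,0,0,0,0,0,0,0,0,0,0,0,0,0]'

```text
time: 44.08
eef_pos: [470.7, -288.8, 108.8]
tool_rot: [[1.0, -0.01, 0.0], [-0.01, -1.0, -0.0], [0.0, 0.0, -1.0]]
force: [-0.6, 0.2, -2.0]
opening: 0.273
```

```bash
python3 -c "
from chk import *
plan([(471,-290,30,-.012)],30)"
```

```text
t 44.08 tcp [ 470.7 -288.8  108.8] yaw -0.0103 tilt [ 0.0001 -0.    ] F [-0.6  0.2 -2. ] open 25.7 q [-0.76  0.13  1.88  0.    1.13  0.83]
3 x shift [0.011 0.04  2.625]
```

>>> step_arm --increments '[0,0.12,2.5,0,0,0,0,0,0,2.5,0,0,0,0,0,0,1.7,0,0,0,0,0,0,0.9,0,0,0,0,0,0,0,0,0,0,0]'

```text
time: 44.7
eef_pos: [470.4, -290.4, 32.4]
tool_rot: [[1.0, -0.011, -0.0], [-0.011, -1.0, 0.0], [-0.001, -0.0, -1.0]]
force: [-0.1, -0.7, -1.5]
opening: 0.275
```

>>> step_arm --increments '[0,0,0,0,0,0,0.32,0,0,0,0,0,0,0.32,0,0,0,0,0,0,0.32,0,0,-2,0,0,0,0.32,0,0,-4,0,0,0,0.32]'

```text
time: 45.32
eef_pos: [469.4, -289.6, 92.0]
tool_rot: [[1.0, -0.011, -0.003], [-0.011, -1.0, 0.003], [-0.003, -0.003, -1.0]]
force: [0.5, -0.0, 0.5]
opening: 0.318
```

>>> step_arm --increments '[0,0,-5,0,0,0,0.32,0,0,-5,0,0,0,0.32,0,4.5,0,0,0,0,0.32,-0.5,4.5,0,0,0,0,0.32,-0.5,4.5,0,0,0,0,0.32]'

```text
time: 45.95
eef_pos: [458.9, -426.8, 193.3]
tool_rot: [[1.0, -0.011, 0.001], [-0.011, -1.0, -0.001], [0.001, 0.001, -1.0]]
force: [0.5, 0.7, -0.0]
opening: 0.32
```

>>> step_arm --increments '[-1,4.5,0,0,0,0,0.32,-1,4.5,0,0,0,0,0.32,0,4.5,0,0,0,0,0.32,0,4.5,0,0,0,0,0.32,0,0,0,0,0,0,0.32]'

```text
time: 46.58
eef_pos: [435.9, -607.6, 191.9]
tool_rot: [[1.0, -0.014, -0.0], [-0.014, -1.0, -0.0], [-0.0, 0.0, -1.0]]
force: [-0.3, 1.2, -0.1]
opening: 0.318
```

```bash
python3 -c "
from chk import *
st(); s=cam('top');crates(s);save(s,'end',(130,90,460,250),2.4)"
```

```text
t 46.58 tcp [ 435.9 -607.6  191.9] yaw -0.0139 tilt [-0.0002 -0.    ] F [-0.3  1.2 -0.1] open 29.9 q [-1.1   0.48  1.28 -0.    1.38  0.49]
blue px [403.1 161.5] [41.4 50.9] 85.2 world@45 [ 634.2 -317.2   45. ]
yel px [394.5 219.5] [43. 53.] 90.0 world@45 [ 469.8 -288.7   45. ]
```

View pics/end.png

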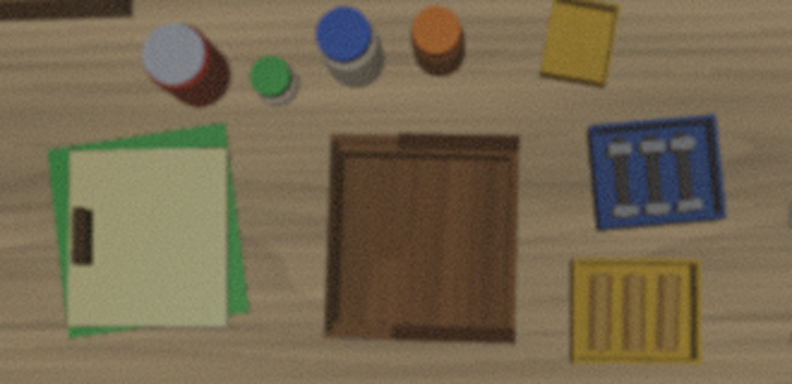

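The box is empty and the lid is on the mat. The three bolts at (621,178), (653,176), (686,175) are in blue. The three nuts at (600,312), (634,312), (669,312) are in yellow. Handing in.

```bash
python3 -c "
from h import *
print(hand_in()); st()"
```

```text
the job is handed in; nothing more can be done
None
the job is handed in; nothing more can be done
```

The job is done and handed in after about 47 s of the 208 s allowed; the hand-in gave no verdict.

- **Lid:** I lifted it level by about 6 mm over the lip, slid it about 150 mm out along its grooves, and laid it handle up on the mat. I estimate its centre is within about 10 mm of the mat's centre.
- **Contents:** All six items were present. The three bolts went into the blue crate and the three coupling nuts into the large yellow one, side by side.
- **Last checks:** The final top picture shows the box empty, three items lying inside each crate, and the jars and can not visibly moved. The screwdriver, hammer and wrench were outside that picture, but the arm never came near them at low height.
- **Crates and grip:** No knock to a crate or slackening of the grip showed up. The blue crate's colour check once read about 4 mm off; a picture showed the crate had not moved and the placed bolt had split the colour patch. Once I corrected the check, it agreed every time.

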